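Open the cell compartment of a bench readout unit held by slotted quarter-turn fasteners

TASK

The cells in the readout unit are due for changing, so open its compartment: take the screwdriver out of the tool stand, use it to turn both slotted fasteners a quarter turn anticlockwise until each lies in line with its slot in the cover, then push the cover by its rib all the way back, away from the front. Put the screwdriver back upright in the same hole of the stand, handle resting on top, and do not knock over the jar or the dropper bottle.

Things in the scene. Friction and masses are not known exactly. Their poses are not given: they have to be found in the camera images.
- driver: Slotted screwdriver, 204 mm, red handle; stands blade down in the tool stand at first, blade end 14 mm above the worktop. Origin: middle of the blade's end; z runs up to the handle. Blade 12 mm wide along x, 3 mm thick along y; shaft 6 mm round. Handle from z = 108 to 204 mm, 26 mm thick, acts as a square bar: grip it along its x or y axis. Its lower end rests on the stand's plate.
- driver_handle (a point): A good place to grip: on the axis of the screwdriver's handle, 178 mm above the blade's end and 26 mm below the handle's top; axes as for the screwdriver.
- tool_stand: Fixed aluminium bracket on a black foot 136 x 64 mm; its top plate (124 mm along x, 52 mm along y) is 122 mm above the worktop and has two holes 62 mm apart along x. The screwdriver's is the one at -x; a brush is fixed in the other, reaching 180 mm above the worktop. Origin: centre of the foot's underside.
- stand_hole (a point): The centre of the screwdriver's hole, 18 mm wide, at the upper face of the stand's top plate (122 mm above the worktop).
- unit: Readout unit, a fixed grey case, 240 mm along x, 170 mm along y, deck 55 mm above the worktop. Origin: middle of its underside. x points from the front (robot's side) to the back, where a display block rises to 90 mm above the worktop from x = 84 mm on. Low guide rails (63.5 mm above the worktop) run along x at y = +-70 mm.
- cover (a joint): Travel of the aluminium cover (116 x 138 mm, top 59.5 mm above the worktop) along the unit's x: 0 m shut, 0.072 m fully back at its stop. It has two keyhole slots along x. While a fastener lies crosswise in its keyhole's round end the cover moves only about 6 mm; with both in line it slides with about 2 N and stays where it is left.
- cover_rib (a point): Middle of the upper edge of the front face of the cover's thumb rib, 71.5 mm above the worktop; axes as the unit's, moves with the cover. The rib is 50 mm wide (y), 8 mm thick (x), 12 mm high above the cover; push its front face along +x.
- cam_left (a joint): Turn of the left (+y) fastener, rad, growing anticlockwise seen from above: 0 = crosswise (locked, at a stop), 1.571 = in line with the cover's slot (free, at a stop). Starts between 0 and 0.35. Needs about 0.04 N m and stays where it is left.
- cam_right (a joint): Turn of the right (-y) fastener, the same: 0 locked, 1.571 free, anticlockwise from above.
- cam_left_slot (a point): On the left fastener's axis, on the floor of its slot, 57.5 mm above the worktop. Oblong steel head with round ends, 28 mm along y, 14 mm along x, top at 63.5 mm. The slot runs the head's whole length along this frame's y (turns with the fastener): 6 mm deep, 5 mm wide at the floor, flared to 9 mm at the top; the blade has about 0.17 rad of play each way. At x = -14, y = +46 mm in the unit.
- cam_right_slot (a point): The same point of the right fastener, at x = -14, y = -46 mm in the unit; same size and axes.
- jar: A clear glass jar with a pale lid, 72 mm across and 102 mm tall, loose on the worktop; the origin is the centre of its underside and z points up.
- dropper: A small brown dropper bottle, 34 mm across and 102 mm tall, loose on the worktop in front of the sink; the origin is the centre of its underside and z points up.
Things that resemble listed ones, but are neither listed nor needed, are in the scene too. Leave any blue, white or yellow look-alike of the driver alone.

How it is judged:
On the way, in this order (a step that is already met when the one before it is completed fails the run):
1. both fasteners are turned to the free position with the screwdriver: as the second one gets there, the blade is at one of them (value of joint each of cam_left, cam_right above 1.25 rad and (distance between driver and cam_left_slot below 0.015 m or distance between driver and cam_right_slot below 0.015 m)), for 0.1 s.
2. the cover is pushed fully back (value of joint cover above 0.065 m), for 0.2 s.
At the end, for the whole second after the job is handed in: The cover is within 7 mm of its rear stop, both fasteners are turned to more than 1.25 rad, and the screwdriver stands at rest in its hole of the stand: blade within 10 mm of the hole's axis and 8 to 20 mm above the worktop, upright within 0.15 rad (value of joint cover above 0.065 m and value of joint each of cam_left, cam_right above 1.25 rad and horizontal distance between driver and stand_hole below 0.01 m and height (world z) of driver between 0.008 and 0.02 m and angle between driver's own z axis and vertical below 0.15 rad and linear speed of driver below 0.03 m/s); the robot touches nothing.
It fails at once if the jar is knocked over (angle between jar's own z axis and vertical above 0.6 rad).
It fails at once if the dropper bottle is knocked over (angle between dropper's own z axis and vertical above 0.6 rad).
It also fails if it takes over 72 s, if anything falls off the work surface, if the arm or the gripper's body presses on something with over 40 N, if the wrist force passes 120 N, or if a joint passes its speed limit or range.

ROBOT

A 6-joint arm with a two-finger parallel gripper is mounted at the origin on a cart in front of the work surface, level with it; the furniture and walls round the work are solid. World frame = base frame: x ahead of the robot, y to its left, z up, the work surface at z = 0. Lengths are in m, angles in rad, forces in N, time in s.
With the tool pointing down it reaches from about 0.325 to 0.9 m from the base axis. Payload 6.1 kg.
Tool frame: the origin (TCP) lies midway between the tips of the shut fingers; the grasp point (between the pads) lies 19 mm behind it; z points along the fingers, y is the line along which they close (so a half turn about z gives the same grasp; the last joint's range is limited). The gripper opens to 87 mm and grips with 3 to 60 N. Pads are 19 mm wide; open, the fingers measure 117 mm over their backs; the gripper's body (75 mm by 190 mm) begins 51 mm behind the grasp point.
Start: joints at [-1.448, 0.22, 1.526, -0, 1.395, -0.126], TCP at [0.154, -0.606, 0.223] pointing down, gripper open.
Joint ranges: [-2.98, 2.98], [-0.91, 2.08], [0.09, 2.57], [-1.24, 4.39], [0.2, 2.65], [-2.68, 2.68]. Speed limits (rad/s): [2.57, 2.57, 3.01, 3.14, 3.14, 3.14].

INTERFACE

Orientations are given as a 3x3 rotation matrix whose columns are the frame's x, y, z axes.
In Python, from bench import env gives the robot as it stands. The module is installed in compiled form; this text tells all that it offers.
- The arm moves only by the tool send_rows, never from a script. Its argument "steps" is text: rows parted by semicolons, each of 4 numbers parted by spaces: the shift along the tool's x, y, z as a fraction of full scale, then the turn about the tool's z as a fraction of full scale. In form: dx dy dz turn; .... A call has 1 to 12 rows; each row is the pose to reach, as a shift and turn from the pose commanded when the call began, along the tool's axes at that moment; what a row does not reach only later rows make up. Full scale, the value 1, is 500 mm for a shift and 45 degrees for a turn. A row lasts 1/10 s, in which the tool goes at most 50 mm and 8.59 degrees, less where a joint would pass 70% of its speed; a pose out of reach is approached as far as the arm can. A call with a number of a shift or a turn outside -1 to 1 is refused whole. A call with a gripper value outside its range is refused whole. "jaw" is the closure, from -1 (fully open) to 1 (shut), so that 0 is half open, set as the call begins (left out, the last holds). The fingers move at their own pace and stop on an object; "squeeze" is the grip in N (left out, the last holds). Time passes only in rows, so rows that repeat a pose let the fingers close. It gives the time, the measured TCP pose, the force, the opening and the grip force at its end, in the units of the state.
- env.state(): the state, without advancing time (a new reading comes with each control period).
- env.grab_frame(name): name is "scene" or "top"; returns a dict with "pixels" (384x512x3 uint8, red, green, blue), "depth" (384x512 float32, m along the optical axis (not along the pixel's ray), 0 where there is no reading), "camera_matrix" (3x3 intrinsics, pixels), "camera_from_world" (4x4, takes a point from world to camera coordinates). Camera axes: x right, y down, z forward; pixel columns grow to the right and rows downward; lengths in m; the calibration is good to about 2 mm. A picture is of the moment at which its call begins.
- env.hand_in(): hands the job in; it is judged then, once.
The state is a dict: "clock": time; "joints": joint angles; "qvel": joint speeds; "joint_torque": joint torques, N m; "tool_pos": TCP position; "tcp_rot": TCP orientation; "ft_force": force on the tool from outside, world axes, zero at the start; "torque": the same for the moment, N m; "opening": finger opening in m; "grip_force": force on a finger pad.
Only numpy, scipy, OpenCV 4.12 (cv2) and the standard library are available. Lean on these libraries where they do the work, as an engineer would, in place of code of your own. Each camera call takes 0.05 s, during which the arm holds its last target. There are 200 camera calls.

## Working session

There is one attempt and no reset: what is moved stays moved. The work goes in short steps, Python scripts to look and compute and a tool call to move; the robot and the scene stay as the last step left them, time stands still between calls to the robot, and variables do not carry over. Pictures are saved under pics/ and viewed, at most 13 in all, crops included, and the job is handed in when it is done.

Besides the shell and the picture viewer there is one more tool, called after "Emit:" as a command line: name --argument value ..., lists and objects as JSON in quotes. send_rows: Moves the arm, as the interface text tells. Shift numbers are shares of 500 mm and turn numbers shares of 45 degrees, none past 1 either way. Its arguments: {"type":"object","properties":{"steps":{"type":"string"},"jaw":{"type":"number"},"squeeze":{"type":"number"}},"required":["steps"]}

```bash
mkdir -p pics; cat > h.py <<'E'
import numpy as np, cv2
from bench import env
def grab(n):
    f=env.grab_frame(n); np.savez(f'{n}.npz',**f); return f
def load(n): return dict(np.load(f'{n}.npz'))
def px2w(f,u,v,z=None):
    K=f['camera_matrix'];T=np.linalg.inv(f['camera_from_world'])
    r=np.linalg.inv(K)@[u,v,1.]
    if z is None:
        d=f['depth'][int(round(v)),int(round(u))]; return T[:3,:3]@(r*d)+T[:3,3]
    D=T[:3,:3]@r; return T[:3,3]+D*(z-T[2,3])/D[2]
def w2px(f,p):
    q=f['camera_matrix']@(f['camera_from_world']@np.r_[p,1.])[:3]; return q[:2]/q[2]
def save(n,im): cv2.imwrite('pics/'+n,im[:,:,::-1])
def crop(f,u0,v0,u1,v1,s): return cv2.resize(f['pixels'][v0:v1,u0:u1],None,fx=s,fy=s,interpolation=cv2.INTER_CUBIC)
E
python3 - <<'E'
from h import *
for n in('scene','top'):
    f=grab(n);T=np.linalg.inv(f['camera_from_world']);print(n,T.round(3),f['camera_matrix'])
    save(n+'0.png',cv2.resize(f['pixels'],(768,576)))
s=env.state();print({k:np.round(v,3) for k,v in s.items()})
E
```

```text
scene [[-0.885 -0.261  0.385  0.093]
 [-0.465  0.531 -0.709  1.007]
 [-0.02  -0.806 -0.591  0.93 ]
 [ 0.     0.     0.     1.   ]] [[411.20946737   0.         250.05683156]
 [  0.         411.20946737 190.2549194 ]
 [  0.           0.           1.        ]]
top [[-0.208 -0.786  0.583 -0.323]
 [-0.978  0.164 -0.128  0.26 ]
 [ 0.005 -0.597 -0.802  1.392]
 [ 0.     0.     0.     1.   ]] [[410.56010978   0.         254.03460519]
 [  0.         410.56010978 188.92570937]
 [  0.           0.           1.        ]]
{'clock': np.float64(0.1), 'joints': array([-1.448,  0.221,  1.527,  0.   ,  1.395, -0.126]), 'qvel': array([-0.001, -0.001, -0.003, -0.   ,  0.   , -0.   ]), 'joint_torque': array([ 1.0000e-03, -4.9594e+01, -3.8852e+01,  7.0000e-02,  5.2000e-02,
       -0.0000e+00]), 'tool_pos': array([ 0.154, -0.605,  0.222]), 'tcp_rot': array([[ 0.969,  0.246, -0.   ],
       [ 0.246, -0.969,  0.002],
       [ 0.   , -0.002, -1.   ]]), 'ft_force': array([0.814, 0.602, 0.167]), 'torque': array([ 0.049,  0.019, -0.044]), 'grip_force': np.float64(0.0), 'opening': np.float64(0.087)}
```

View pics/scene0.png

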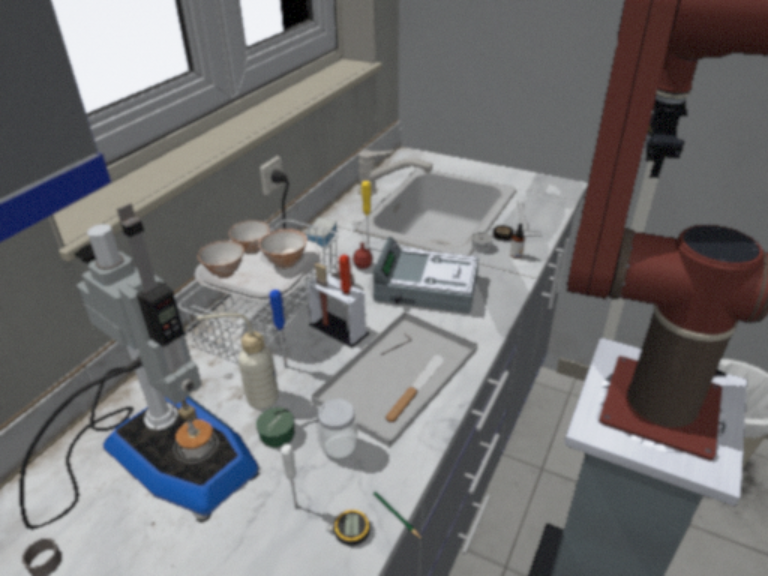

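View pics/top0.png

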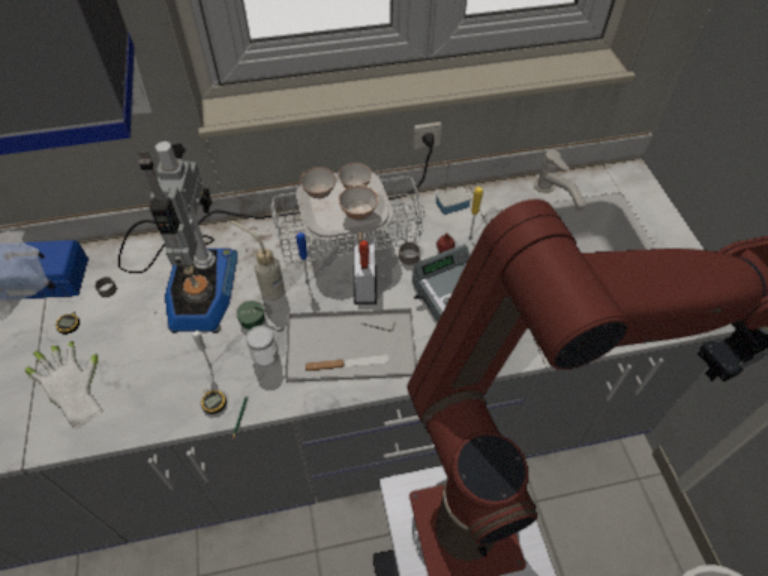

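Scene picture (768 px): red driver in the stand at (345,272). Look-alikes are blue (277,310), yellow (367,197) and white (289,465), plus the brush in the stand at (322,290). The unit is at (425,278), the jar at (338,430) and the dropper at (518,242). I choose the red one and check it in a close crop.

```bash
python3 - <<'E'
from h import *
f=load('scene'); save('c1.png',crop(f,195,145,325,240,6))
g=load('top')
for f,pts in((f,[(230,172),(230,182),(215,183),(225,287),(345,162)]),(g,[(243,165),(243,172),(243,180),(174,230)])):
    for p in pts: print(p,px2w(f,*p).round(3))
E
```

```text
(230, 172) [0.66  0.093 0.216]
(230, 182) [0.658 0.099 0.183]
(215, 183) [0.722 0.09  0.153]
(225, 287) [0.503 0.403 0.083]
(345, 162) [ 0.418 -0.387  0.047]
(243, 165) [0.653 0.089 0.21 ]
(243, 172) [0.655 0.089 0.167]
(243, 180) [0.648 0.091 0.126]
(174, 230) [0.493 0.378 0.099]
```

View pics/c1.png

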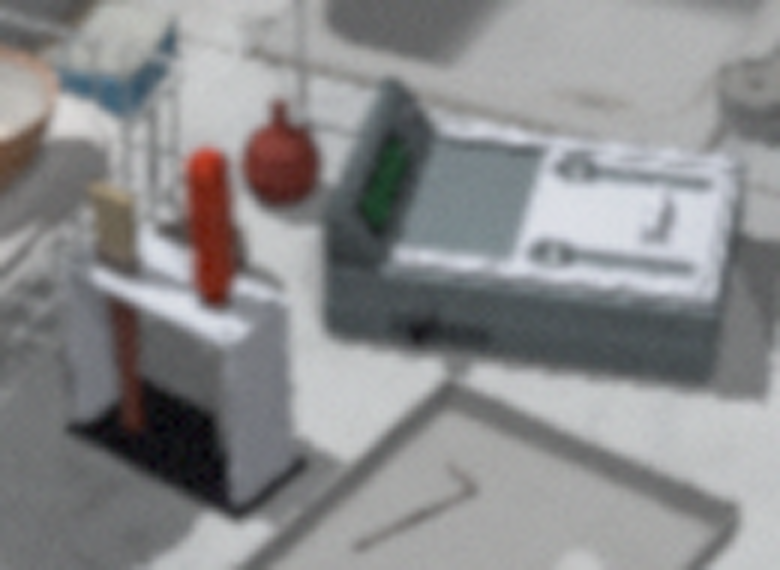

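The red driver is confirmed (crop 210,230), with the brush beside it at (110,230). Fasteners are at crop (553,252) left and (575,165) right, with slots running to the front. Next I fit the unit and stand geometry.

```bash
python3 - <<'E'
from h import *
f=load('scene'); K=f['camera_matrix'];T=np.linalg.inv(f['camera_from_world'])
v,u=np.mgrid[:384,:512]; d=f['depth']
P=np.stack([(u-K[0,2])/K[0,0]*d,(v-K[1,2])/K[1,1]*d,d],-1)@T[:3,:3].T+T[:3,3]
def c(a,b): return 195+(a+.5)/6-.5,145+(b+.5)/6-.5
for n,a,b,z in [('camL',553,252,.0635),('camR',575,165,.0635),('slotLend',695,268,.0595),('slotRend',712,185,.0595),('frontL',717,305,.055),('frontR',745,160,.055),('hole',213,302,.122)]:
    q=c(a,b);print(n,px2w(f,*q,z).round(4),px2w(f,*q).round(4))
def box(x0,y0,x1,y1,zl,zh):
    m=np.zeros(d.shape,bool);m[145+y0//6:145+y1//6,195+x0//6:195+x1//6]=1
    m&=(P[...,2]>zl)&(P[...,2]<zh)&(d>0);Q=P[m];print(len(Q),Q.mean(0).round(4),np.percentile(Q[:,2],[5,50,95]).round(4))
    r=cv2.minAreaRect(Q[:,:2].astype(np.float32)*1000);print(r,cv2.boxPoints(r).round(0).tolist());return m,Q
m,_=box(320,70,770,390,.048,.07)
m2,Q=box(60,170,300,350,.112,.132)
# red handle
R=f['pixels'].astype(int);m=(R[...,0]>120)&(R[...,1]<70);m[:, :225]=0;m[:,238:]=0;m[:165]=0;m[198:]=0
q=P[m];q=q[(q[:,0]<.70)&(q[:,2]>.125)]
for a in np.arange(.13,.22,.015):
    s=q[(q[:,2]>a)&(q[:,2]<a+.015)]
    if len(s): print(round(a,3),len(s),s.mean(0).round(4))
# axis from silhouette in pixels
vs,us=np.nonzero(m);print([(r,us[vs==r].min(),us[vs==r].max()) for r in range(170,197,4)])
# jar, dropper
E
```

```text
camL [ 0.5495 -0.1106  0.0635] [ 0.5522 -0.1171  0.0585]
camR [ 0.5747 -0.2028  0.0635] [ 0.5758 -0.2055  0.0616]
slotLend [ 0.4693 -0.138   0.0595] [ 0.4712 -0.1439  0.055 ]
slotRend [ 0.4914 -0.2251  0.0595] [ 0.4934 -0.2312  0.0552]
frontL [ 0.4464 -0.115   0.055 ] [ 0.4466 -0.1156  0.0545]
frontR [ 0.4847 -0.2673  0.055 ] [ 0.5103 -0.3505 -0.0021]
hole [0.6663 0.0895 0.122 ] [0.6632 0.0944 0.1264]
1623 [ 0.5637 -0.1477  0.0574] [0.0512 0.0571 0.0649]
((576.1035766601562, -154.424560546875), (235.35537719726562, 172.53265380859375), 13.923447608947754) [[441.0, -99.0], [483.0, -266.0], [711.0, -210.0], [670.0, -42.0]]
309 [0.6869 0.0885 0.1213] [0.1171 0.1211 0.1265]
((694.3675537109375, 82.76280212402344), (55.47119903564453, 128.94140625), 80.23600769042969) [[626.0, 66.0], [753.0, 44.0], [763.0, 99.0], [636.0, 121.0]]
0.13 2 [0.6674 0.0992 0.142 ]
0.145 4 [0.6686 0.0962 0.1517]
0.19 3 [0.667  0.1006 0.196 ]
0.205 20 [0.6629 0.095  0.2133]Traceback (most recent call last):
  File "<stdin>", line 21, in <module>
    return umr_minimum(a, axis, None, out, keepdims, initial, where)
ValueError: zero-size array to reduction operation minimum which has no identity
```

Emit:
send_rows --steps "0.9 -0.74 -0.16 0.53;0.9 -0.74 -0.16 0.53;0.9 -0.74 -0.16 0.53;0.9 -0.74 -0.16 0.53;0.9 -0.74 -0.16 0.53;0.9 -0.74 -0.16 0.53;0.9 -0.74 -0.16 0.53;0.9 -0.74 -0.16 0.53;0.9 -0.74 -0.16 0.53;0.9 -0.74 -0.16 0.53;0.9 -0.74 -0.16 0.53;0.9 -0.74 -0.16 0.53" --jaw -1

```text
clock: 1.3
tool_pos: [0.5, -0.1337, 0.3027]
tcp_rot: [[0.986, -0.165, 0.0], [-0.165, -0.986, 0.0], [0.0, -0.0, -1.0]]
ft_force: [-0.6, -0.9, 0.1]
opening: 0.0869
grip_force: 0.0
```

```bash
cat >> h.py <<'E'
def go(x,y,z,yaw):
    """fractions for a world TCP target with tool-x at yaw (deg, mod 180 -> nearest unless full)"""
    s=env.state();R=s['tcp_rot'];d=R.T@(np.array([x,y,z])-s['tool_pos'])
    cur=np.degrees(np.arctan2(R[1,0],R[0,0]));t=cur-yaw
    print('t',s['clock'].round(2),'pos',s['tool_pos'].round(4),'yaw',cur.round(2),'q1,q6',s['joints'][[0,5]].round(2),'open',s['opening'].round(4),'grip',s['grip_force'].round(1),'F',s['ft_force'].round(1))
    print('tilt',R[:,2].round(4),'rows',(d/.5).round(4),'turn',round(t/45,4))
E
python3 -c "
from h import *
go(.665,.089,.30,-9.8)"
```

```text
Traceback (most recent call last):
  File "h.py", line 20, in go
    print('t',s['clock'].round(2),'pos',s['tool_pos'].round(4),'yaw',cur.round(2),'q1,q6',s['joints'][[0,5]].round(2),'open',s['opening'].round(4),'grip',s['grip_force'].round(1),'F',s['ft_force'].round(1))
              ^^^^^^^^^^^^^^^^
AttributeError: 'float' object has no attribute 'round'
```

Emit:
send_rows --steps "0.252 -0.494 0 0;0.252 -0.494 0 0;0.252 -0.494 0 0;0.252 -0.494 0 0;0.252 -0.494 0 0;0.252 -0.494 0 0;0.252 -0.494 0 0;0.252 -0.494 0 0"

```text
clock: 2.1
tool_pos: [0.6639, 0.0865, 0.3014]
tcp_rot: [[0.986, -0.166, -0.002], [-0.166, -0.986, -0.001], [-0.002, 0.001, -1.0]]
ft_force: [0.4, -0.4, -0.6]
opening: 0.0873
grip_force: 0.0
```

```bash
sed -i "s/s\['clock'\].round(2)/round(float(s['clock']),2)/;s/'open',s\['opening'\].round(4),'grip',s\['grip_force'\].round(1)/'open',round(float(s['opening']),4),'grip',round(float(s['grip_force']),1)/" h.py
python3 -c "
from h import *
go(.665,.089,.173,-9.8)
f=grab('top');a=w2px(f,[.57,-.15,.06]);b=w2px(f,[.665,.089,.15]);print(a,b)
u,v=a.astype(int);A=crop(f,u-60,v-50,u+60,v+50,5)
u,v=b.astype(int);B=crop(f,u-30,v-50,u+10,v+50,5)
save('c2.png',np.hstack([A,B]));print(u-30,v-50,a.astype(int)-[60,50])
"
```

```text
t 2.1 pos [0.6639 0.0865 0.3014] yaw -9.53 q1,q6 [0.01 1.75] open 0.0873 grip 0.0 F [ 0.4 -0.4 -0.6]
tilt [-2.1e-03 -6.0e-04 -1.0e+00] rows [ 0.0018 -0.0056  0.2568] turn 0.0061
[306.21040265 195.52713427] [242.59176004 172.7534706 ]
212 122 [246 145]
```

View pics/c2.png

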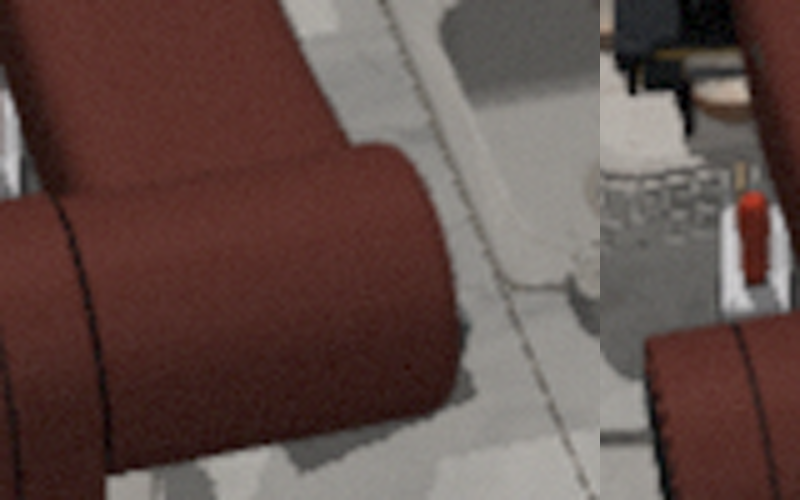

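The top view shows the arm covering the unit. The red handle runs from crop (753,198) to (756,283).

```bash
python3 -c "
from h import *
f=load('top');print(px2w(f,242.5,162.5,.216),px2w(f,242.8,178.3,.122),px2w(f,242.6,170,.17))
print(w2px(f,[.665,.089,.218]),w2px(f,[.665,.089,.122]))
f=grab('scene');R=f['pixels'].astype(int);m=(R[...,0]>110)&(R[...,1]<75)&(R[...,2]<75)
for r in range(168,198,4):
  u=np.nonzero(m[r,222:242])[0]+222; print(r,u)
print(w2px(f,[.665,.089,.218]),w2px(f,[.665,.089,.17]),w2px(f,[.665,.089,.122]))
"
```

```text
[0.66101143 0.0889869  0.216     ] [0.65963533 0.08969922 0.122     ] [0.66241222 0.08912706 0.17      ]
[242.28355209 161.35902061] [242.71262143 177.22171659]
168 [237 238 239 240]
172 [227 228 229 230 231 232 236]
176 [227 228 229 230 232]
180 [227 228 229 230]
184 [228]
188 [228 229 230 231]
192 [228 229 230 231 232]
196 []
[229.05701908 170.50307077] [229.80071268 182.98449215] [230.51311586 194.94076593]
```

Emit:
send_rows --steps "0.002 -0.006 0.08 0;0.002 -0.006 0.16 0;0.002 -0.006 0.22 0;0.002 -0.006 0.257 0;0.002 -0.006 0.257 0;0.002 -0.006 0.257 0"

```text
clock: 2.8
tool_pos: [0.6658, 0.0878, 0.1749]
tcp_rot: [[0.986, -0.168, 0.0], [-0.168, -0.986, -0.0], [0.0, 0.0, -1.0]]
ft_force: [0.9, -0.1, 0.9]
opening: 0.0871
grip_force: 0.0
```

Emit:
send_rows --steps "0 0 0 0;0 0 0 0;0 0 0 0;0 0 0 0;0 0 0 0;0 0 0 0;0 0 0 0;0 0 0 0" --jaw 1 --squeeze 50

```text
clock: 3.6
tool_pos: [0.6658, 0.0891, 0.1739]
tcp_rot: [[0.986, -0.167, -0.0], [-0.167, -0.986, 0.0], [-0.0, -0.0, -1.0]]
ft_force: [0.4, -0.1, -0.1]
opening: 0.0328
grip_force: 50.0
```

Emit:
send_rows --steps "0 0 0 0;0 0 0 0;0 0 0 0;0 0 0 0"

```text
clock: 4.0
tool_pos: [0.6658, 0.089, 0.1739]
tcp_rot: [[0.986, -0.167, -0.0], [-0.167, -0.986, 0.0], [-0.0, -0.0, -1.0]]
ft_force: [0.7, -0.7, -0.8]
opening: 0.0328
grip_force: 50.0
```

Emit:
send_rows --steps "0 0 0 0;0 0 0 0;0 0 0 0;0 0 0 0.19;0 0 0 0.38;0 0 0 0.38;0 0 0 0.38" --jaw -0.1

```text
clock: 4.7
tool_pos: [0.6659, 0.089, 0.1742]
tcp_rot: [[0.895, -0.446, 0.0], [-0.446, -0.895, 0.0], [0.0, -0.0, -1.0]]
ft_force: [-0.3, 0.1, 0.5]
opening: 0.0476
grip_force: 0.0
```

Emit:
send_rows --steps "0 0 0 0;0 0 0 0;0 0 0 0;0 0 0 0;0 0 0 0;0 0 0 0" --jaw 1 --squeeze 30

```text
clock: 5.3
tool_pos: [0.6659, 0.089, 0.1741]
tcp_rot: [[0.894, -0.449, 0.0], [-0.449, -0.894, 0.0], [0.0, -0.0, -1.0]]
ft_force: [-0.6, -0.4, -0.0]
opening: 0.0355
grip_force: 30.0
```

Emit:
send_rows --steps "0 0 0 0;0 0 0 0;0 0 0 0;0 0 0 -0.19;0 0 0 -0.38;0 0 0 -0.57;0 0 0 -0.71;0 0 0 -0.71;0 0 0 -0.71" --jaw -0.1

```text
clock: 6.2
tool_pos: [0.6658, 0.089, 0.174]
tcp_rot: [[0.996, 0.089, -0.0], [0.089, -0.996, -0.0], [-0.0, 0.0, -1.0]]
ft_force: [-0.9, -1.1, 0.1]
opening: 0.0476
grip_force: 0.0
```

Emit:
send_rows --steps "0 0 0 0;0 0 0 0;0 0 0 0;0 0 0 0;0 0 0 0;0 0 0 0" --jaw 1 --squeeze 55

```text
clock: 6.8
tool_pos: [0.6658, 0.089, 0.174]
tcp_rot: [[0.996, 0.091, 0.0], [0.091, -0.996, 0.0], [0.0, -0.0, -1.0]]
ft_force: [0.1, -0.9, 0.2]
opening: 0.0261
grip_force: 53.0
```

Emit:
send_rows --steps "0 0 -0.06 0;0 0 -0.14 0;0 0 -0.22 0;0 0 -0.31 0;0 0 -0.31 0;0 0 -0.31 0"

```text
clock: 7.4
tool_pos: [0.6665, 0.089, 0.3309]
tcp_rot: [[0.996, 0.092, 0.003], [0.092, -0.996, 0.0], [0.003, 0.0, -1.0]]
ft_force: [-0.3, 0.3, -1.9]
opening: 0.0259
grip_force: 53.0
```

```bash
python3 -c "
from h import *
f=grab('scene');go(.5,-.11,.33,-66)
p=env.state()['tool_pos'];z=p[2]+.019-.178
a=w2px(f,[p[0],p[1],z]);print('tip',a,z);u,v=a.astype(int)
A=crop(f,u-22,v-30,u+23,v+15,9)
u,v=w2px(f,[.562,-.157,.06]).astype(int);print(u-28,v-22)
B=crop(f,u-28,v-22,u+28,v+23,7); H=405
B=cv2.copyMakeBorder(B,0,H-B.shape[0],0,0,0)
save('c3.png',np.hstack([A,B]));print(w2px(f,[.551,-.113,.0635]),w2px(f,[.5735,-.202,.0635]))
"
```

```text
t 7.45 pos [0.6656 0.089  0.3285] yaw 5.25 q1,q6 [0.02 1.49] open 0.0259 grip 53.0 F [ 0.1 -0.5 -1.8]
tilt [-4.e-04 -0.e+00 -1.e+00] rows [-0.3663  0.366  -0.0028] turn 1.5834
tip [229.64004868 183.05373555] 0.16952841781749373
260 157
[286.6414053  186.12096208] [290.63299643 172.26142035]
```

View pics/c3.png

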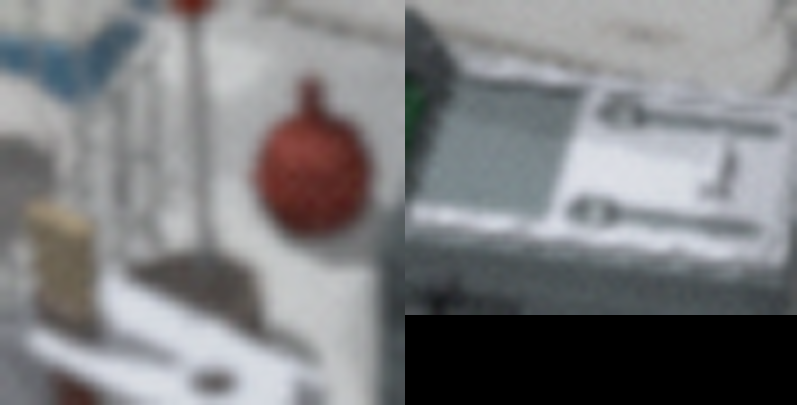

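Emit:
send_rows --steps "-0.05 0.07 0 -0.1;-0.11 0.15 0 -0.2;-0.16 0.23 0 -0.3;-0.21 0.31 0 -0.42;-0.267 0.379 0 -0.42;-0.267 0.379 0 -0.42;-0.267 0.379 0 -0.42"

```text
clock: 8.15
tool_pos: [0.5492, -0.1124, 0.3271]
tcp_rot: [[0.913, 0.407, -0.003], [0.407, -0.913, 0.002], [-0.002, -0.003, -1.0]]
ft_force: [0.1, -0.5, -0.9]
opening: 0.0256
grip_force: 53.0
```

```bash
python3 -c "
from h import *
f=grab('scene');go(.55,-.112,.27,24)
p=env.state()['tool_pos'];z=p[2]+.019-.178
a=w2px(f,[p[0],p[1],z]);print('tip',a,z);u,v=a.astype(int)
print(u-20,v-20);save('c4.png',crop(f,u-20,v-20,u+30,v+25,14))
"
```

```text
t 8.2 pos [ 0.5498 -0.1115  0.3274] yaw 24.11 q1,q6 [-0.34  0.81] open 0.0253 grip 53.0 F [ 0.3  0.  -1.4]
tilt [-0.0023  0.0015 -1.    ] rows [0.0002 0.0013 0.1148] turn 0.0023
tip [287.79873062 161.73871279] 0.16838250427911128
267 141
```

View pics/c4.png

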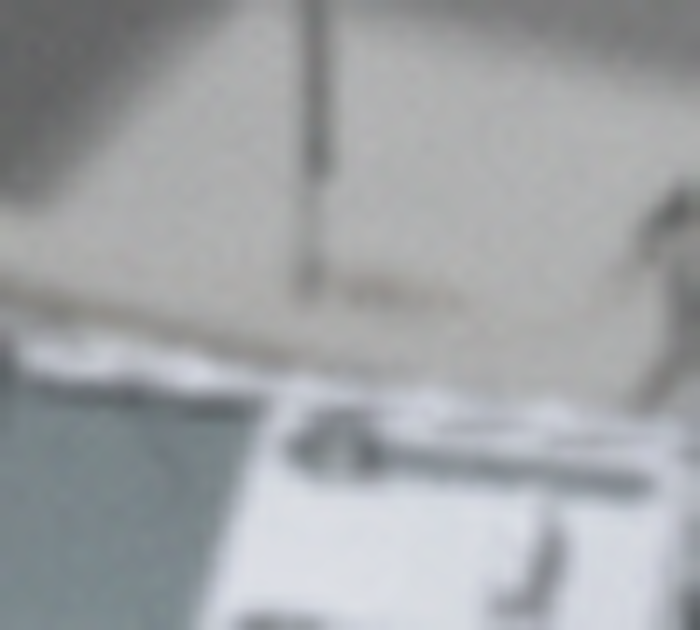

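The blade is seen edge-on (tip at crop 305,297, thin below 320,180), so its width lies along tool y, now at 114°. That suits insertion. I descend to just above the left fastener.

Emit:
send_rows --steps "0 0.002 0.07 0;0 0.002 0.14 0;0 0.002 0.195 0;0 0.002 0.195 0;0 0.002 0.195 0"

```text
clock: 8.7
tool_pos: [0.5508, -0.1116, 0.2312]
tcp_rot: [[0.912, 0.411, -0.002], [0.411, -0.912, 0.001], [-0.001, -0.001, -1.0]]
ft_force: [0.4, -0.7, 0.1]
opening: 0.0258
grip_force: 53.0
```

```bash
python3 -c "
from h import *
f=grab('scene');go(.5503,-.112,.222,24)
p=env.state()['tool_pos'];z=p[2]-.160
a=w2px(f,[p[0],p[1],z]);print('tip',a,z);u,v=a.astype(int)
print(u-20,v-20);save('c5.png',crop(f,u-20,v-25,u+25,v+15,16))
for k in ([.5503,-.112,.0635],[.574,-.2018,.0635]): print(w2px(f,k))
"
```

```text
t 8.75 pos [ 0.5516 -0.1121  0.2327] yaw 24.24 q1,q6 [-0.34  0.81] open 0.0257 grip 53.0 F [-0.5 -0.9 -0.1]
tilt [ 1.1e-03 -2.0e-04 -1.0e+00] rows [-0.0023 -0.0013  0.0214] turn 0.0053
tip [286.4695743  184.12636834] 0.07269033316490159
266 164
[286.7084845  186.31624464]
[290.48996335 172.25556874]
```

View pics/c5.png

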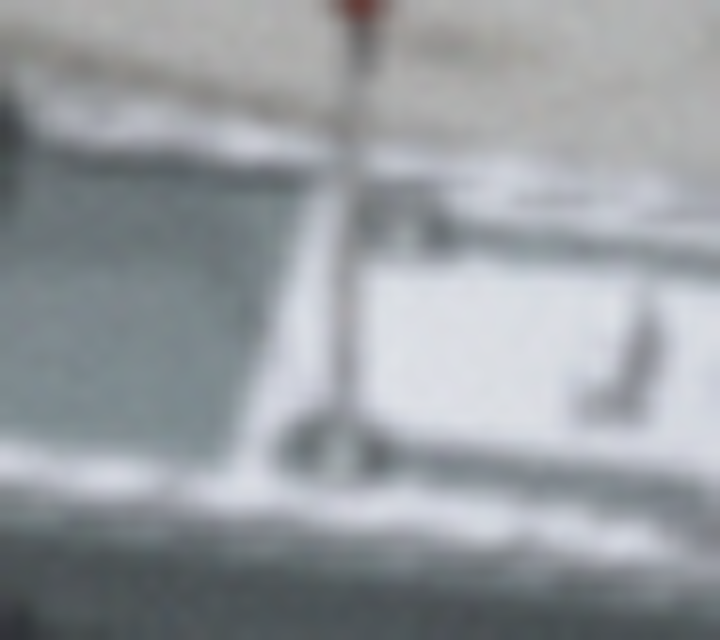

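Emit:
send_rows --steps "0.001 0 0.008 0;0.001 0 0.014 0;0.001 0 0.018 0;0.001 0 0.021 0;0.001 0 0.024 0;0.001 0 0.026 0"

```text
clock: 9.35
tool_pos: [0.5511, -0.1127, 0.2185]
tcp_rot: [[0.913, 0.409, 0.0], [0.409, -0.913, 0.0], [0.0, 0.0, -1.0]]
ft_force: [-0.0, 0.6, -1.1]
opening: 0.0254
grip_force: 53.0
```

```bash
python3 -c "
from h import *
import time
for i in range(1): go(.5503,-.112,.2175,24); env.grab_frame('scene'); go(.5503,-.112,.2175,24)
print(env.state()['torque'])"
```

```text
t 9.35 pos [ 0.5511 -0.1127  0.2185] yaw 24.15 q1,q6 [-0.34  0.81] open 0.0254 grip 53.0 F [-0.   0.6 -1.1]
tilt [ 1.e-04  0.e+00 -1.e+00] rows [-0.0009 -0.002   0.002 ] turn 0.0032
t 9.4 pos [ 0.551  -0.1127  0.2183] yaw 24.15 q1,q6 [-0.34  0.81] open 0.0259 grip 53.0 F [-0.4 -0.  -1.2]
tilt [-1.e-04  1.e-04 -1.e+00] rows [-0.0008 -0.0018  0.0016] turn 0.0032
[-0.00762405 -0.06462717 -0.02267813]
```

Emit:
send_rows --steps "0 0 0 -0.1;0 0 0 -0.2;0 0 0 -0.3;0 0 0 -0.4;0 0 0 -0.5;0 0 0 -0.6;0 0 0 -0.7;0 0 0 -0.8;0 0 0 -0.9;0 0 0 -0.95"

```text
clock: 10.4
tool_pos: [0.5511, -0.1124, 0.2185]
tcp_rot: [[0.39, 0.921, -0.0], [0.921, -0.39, 0.001], [0.0, -0.0, -1.0]]
ft_force: [-0.5, 0.7, -1.3]
opening: 0.026
grip_force: 53.0
```

```bash
python3 -c "
from h import *
go(.5503,-.112,.2175,110);print(env.state()['torque'])"
```

```text
t 10.4 pos [ 0.5511 -0.1124  0.2185] yaw 67.06 q1,q6 [-0.34  0.06] open 0.026 grip 53.0 F [-0.5  0.7 -1.3]
tilt [-1.e-04  6.e-04 -1.e+00] rows [ 0.0001 -0.0017  0.002 ] turn -0.9543
[ 0.20296827 -0.06433382 -0.03372072]
```

Emit:
send_rows --steps "0 0 0 -0.1;0 0 0 -0.2;0 0 0 -0.3;0 0 0 -0.4;0 0 0 -0.5;0 0 0 -0.6;0 0 0 -0.7;0 0 0 -0.8;0 0 0 -0.9;0 0 0 -0.95;0 0 0 -0.95"

```text
clock: 11.5
tool_pos: [0.5509, -0.1126, 0.2185]
tcp_rot: [[-0.337, 0.942, -0.001], [0.942, 0.337, 0.0], [0.0, -0.0, -1.0]]
ft_force: [-0.8, 0.0, -1.8]
opening: 0.0255
grip_force: 53.0
```

```bash
python3 -c "
from h import *
f=grab('scene');go(.5503,-.112,.2175,110);print(env.state()['torque'])
save('c6.png',crop(f,266,159,311,199,16))"
```

```text
t 11.55 pos [ 0.5509 -0.1126  0.2185] yaw 109.59 q1,q6 [-0.34 -0.68] open 0.0258 grip 53.0 F [-1.   0.3 -0.7]
tilt [-6.e-04  3.e-04 -1.e+00] rows [ 0.0015 -0.0007  0.0019] turn -0.0091
[ 0.16983971  0.15093916 -0.02539661]
```

View pics/c6.png

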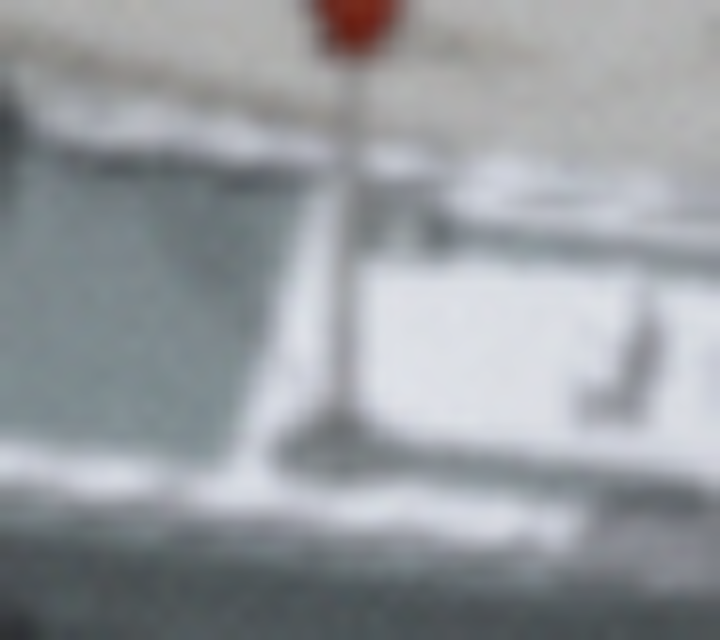

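The left fastener head at crop (340,450) has changed from bright crosswise to in line. Next I lift and move to the right fastener.

Emit:
send_rows --steps "0 0 -0.03 0;0 0 -0.08 0;-0.06 -0.006 -0.08 0.15;-0.13 -0.012 -0.08 0.33;-0.183 -0.017 -0.08 0.51;-0.183 -0.017 -0.08 0.69;-0.183 -0.017 -0.08 0.87;-0.183 -0.017 -0.08 0.95;-0.183 -0.017 -0.08 0.95"

```text
clock: 12.45
tool_pos: [0.5743, -0.202, 0.2598]
tcp_rot: [[0.393, 0.919, 0.001], [0.919, -0.393, -0.001], [-0.0, 0.001, -1.0]]
ft_force: [0.3, -0.3, -1.1]
opening: 0.026
grip_force: 53.0
```

Emit:
send_rows --steps "0 0 0 0.18;0 0 0 0.36;0 0 0 0.54;0 0 0 0.72;0 0 0 0.9;0 0 0 0.95;0 0 0 0.95"

```text
clock: 13.15
tool_pos: [0.5742, -0.2017, 0.2595]
tcp_rot: [[0.912, 0.41, 0.001], [0.41, -0.912, -0.0], [0.001, 0.001, -1.0]]
ft_force: [-0.1, 0.4, 0.2]
opening: 0.026
grip_force: 53.0
```

```bash
python3 -c "
from h import *
f=grab('scene');go(.5737,-.2017,.2305,24)
p=env.state()['tool_pos'];print(w2px(f,[*p[:2],p[2]-.16]))
save('c7.png',crop(f,266,149,311,189,16))"
```

```text
t 13.2 pos [ 0.5741 -0.2017  0.2593] yaw 24.29 q1,q6 [-0.47  0.68] open 0.0258 grip 53.0 F [ 0.2  0.8 -1.8]
tilt [ 8.e-04 -4.e-04 -1.e+00] rows [-0.0008 -0.0004  0.0576] turn 0.0064
[290.82469899 164.27157939]
```

View pics/c7.png

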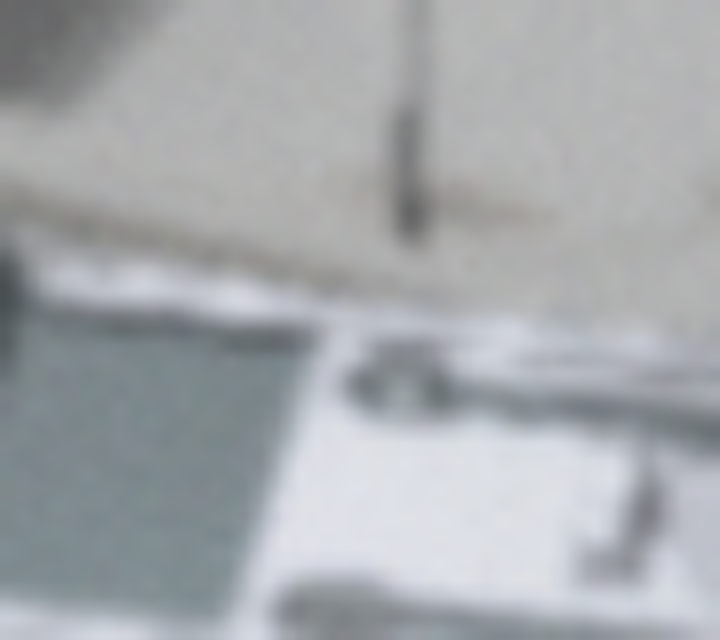

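The tip at crop (412,235) lines up with the right head (400,382), just as on the left. I descend.

Emit:
send_rows --steps "0.001 0 0.03 0;0.001 0 0.055 0;0.001 0 0.063 0;0.001 0 0.069 0;0.001 0 0.075 0;0.001 0 0.08 0;0.001 0 0.082 0"

```text
clock: 13.9
tool_pos: [0.5744, -0.2015, 0.2175]
tcp_rot: [[0.912, 0.409, 0.0], [0.409, -0.912, -0.0], [0.0, 0.0, -1.0]]
ft_force: [-0.7, -0.3, -0.8]
opening: 0.0259
grip_force: 53.0
```

Emit:
send_rows --steps "0 0 0 -0.1;0 0 0 -0.2;0 0 0 -0.3;0 0 0 -0.4;0 0 0 -0.5;0 0 0 -0.6;0 0 0 -0.7;0 0 0 -0.8;0 0 0 -0.9;0 0 0 -0.95"

```text
clock: 14.9
tool_pos: [0.5742, -0.2015, 0.2177]
tcp_rot: [[0.39, 0.921, -0.0], [0.921, -0.39, -0.0], [-0.0, -0.0, -1.0]]
ft_force: [-1.6, -0.0, -1.8]
opening: 0.0257
grip_force: 53.0
```

Emit:
send_rows --steps "0 0 0 -0.1;0 0 0 -0.2;0 0 0 -0.3;0 0 0 -0.4;0 0 0 -0.5;0 0 0 -0.6;0 0 0 -0.7;0 0 0 -0.8;0 0 0 -0.9;0 0 0 -0.96;0 0 0 -0.96;0 0 0 -0.96"

```text
clock: 16.1
tool_pos: [0.574, -0.2015, 0.2176]
tcp_rot: [[-0.342, 0.94, -0.001], [0.94, 0.342, -0.0], [0.0, -0.001, -1.0]]
ft_force: [-2.2, 0.9, 1.0]
opening: 0.0259
grip_force: 53.0
```

```bash
python3 -c "
from h import *
f=grab('scene');go(.5737,-.2017,.2305,110)
save('c8.png',crop(f,266,149,311,189,16))"
```

```text
t 16.15 pos [ 0.574  -0.2015  0.2176] yaw 110.04 q1,q6 [-0.47 -0.82] open 0.026 grip 53.0 F [-2.  -0.2 -0.2]
tilt [-7.e-04  0.e+00 -1.e+00] rows [-0.0002 -0.0008 -0.0258] turn 0.0008
```

View pics/c8.png

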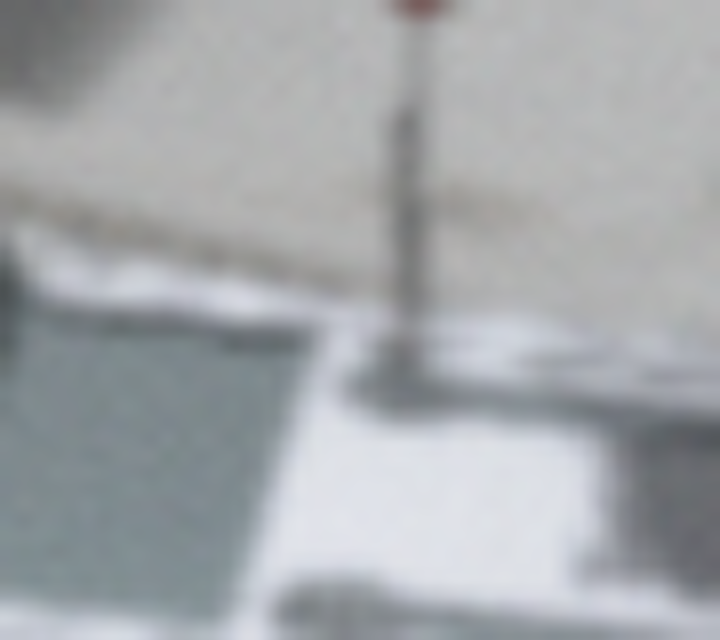

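Both fasteners are in line (crop 400,385 and 340,600). I take the driver back to the stand before pushing with bare fingers.

Emit:
send_rows --steps "0 0 -0.06 0;0 0 -0.15 0;0 0 -0.225 0;0.06 0.05 -0.225 0.18;0.13 0.1 -0.225 0.36;0.2 0.15 -0.225 0.54;0.27 0.2 -0.225 0.72;0.34 0.26 -0.225 0.9;0.41 0.31 -0.225 0.9;0.483 0.371 -0.225 0.9;0.483 0.371 -0.225 0.9;0.483 0.371 -0.225 0.9"

```text
clock: 17.35
tool_pos: [0.6658, 0.0905, 0.3297]
tcp_rot: [[0.347, 0.938, 0.0], [0.938, -0.347, -0.0], [-0.0, 0.0, -1.0]]
ft_force: [0.7, 0.4, -0.5]
opening: 0.026
grip_force: 53.0
```

Emit:
send_rows --steps "0 0 0 0.18;0 0 0 0.36;0 0 0 0.54;0 0 0 0.72;0 0 0 0.9;0 0 0 0.95;0 0 0 0.95;0 0 0 0.95"

```text
clock: 18.15
tool_pos: [0.6656, 0.0878, 0.3303]
tcp_rot: [[0.892, 0.451, 0.001], [0.451, -0.892, -0.0], [0.0, 0.0, -1.0]]
ft_force: [0.1, 0.4, -1.4]
opening: 0.0259
grip_force: 53.0
```

```bash
python3 -c "
from h import *
go(.6658,.089,.174,5.2)"
```

```text
t 18.15 pos [0.6656 0.0878 0.3303] yaw 26.83 q1,q6 [0.01 1.12] open 0.0259 grip 53.0 F [ 0.1  0.4 -1.4]
tilt [ 6.e-04 -2.e-04 -1.e+00] rows [ 0.0013 -0.0021  0.3126] turn 0.4807
```

Emit:
send_rows --steps "0.001 -0.001 0 0.18;0.001 -0.001 0 0.36;0.001 -0.001 0 0.48;0.001 -0.001 0.03 0.48;0.001 -0.001 0.06 0.48;0.001 -0.001 0.08 0.48;0.001 -0.001 0.1 0.48;0.001 -0.001 0.12 0.48;0.001 -0.001 0.14 0.48;0.001 -0.001 0.14 0.48"

```text
clock: 19.15
tool_pos: [0.6648, 0.0898, 0.2577]
tcp_rot: [[0.996, 0.092, -0.003], [0.092, -0.996, -0.0], [-0.003, -0.0, -1.0]]
ft_force: [-0.7, -0.6, -1.9]
opening: 0.0257
grip_force: 53.0
```

```bash
python3 -c "
from h import *
go(.6658,.089,.174,5.2)"
```

```text
t 19.15 pos [0.6648 0.0898 0.2577] yaw 5.27 q1,q6 [0.02 1.5 ] open 0.0257 grip 53.0 F [-0.7 -0.6 -1.9]
tilt [-0.0033 -0.     -1.    ] rows [0.0024 0.0018 0.1674] turn 0.0016
```

Emit:
send_rows --steps "0.001 0.001 0.03 0;0.001 0.001 0.07 0;0.001 0.001 0.11 0;0.001 0.001 0.14 0;0.001 0.001 0.155 0;0.001 0.001 0.163 0;0.001 0.001 0.166 0;0.001 0.001 0.166 0"

```text
clock: 19.95
tool_pos: [0.6668, 0.0893, 0.1779]
tcp_rot: [[0.996, 0.092, 0.001], [0.092, -0.996, 0.0], [0.001, 0.0, -1.0]]
ft_force: [-0.4, 0.6, -0.2]
opening: 0.0255
grip_force: 53.0
```

Emit:
send_rows --steps "0 0 0 0;0 0 0.003 0;0 0 0.003 0"

```text
clock: 20.25
tool_pos: [0.6664, 0.0893, 0.1758]
tcp_rot: [[0.996, 0.092, 0.0], [0.092, -0.996, 0.0], [0.0, 0.0, -1.0]]
ft_force: [0.8, 0.9, -0.8]
opening: 0.0258
grip_force: 53.0
```

Emit:
send_rows --steps "0 0 0.003 0;0 0 0.003 0"

```text
clock: 20.45
tool_pos: [0.6663, 0.0893, 0.174]
tcp_rot: [[0.996, 0.092, 0.0], [0.092, -0.996, 0.0], [0.0, 0.0, -1.0]]
ft_force: [-1.3, -1.0, -0.6]
opening: 0.0258
grip_force: 53.0
```

Emit:
send_rows --steps "0 0 0 0;0 0 0 0;0 0 0 0;0 0 0 0;0 0 0 0;0 0 -0.05 0;0 0 -0.12 0;0 0 -0.2 0;0 0 -0.28 0;0 0 -0.28 0" --jaw -0.1

```text
clock: 21.45
tool_pos: [0.6692, 0.0894, 0.3228]
tcp_rot: [[0.996, 0.092, 0.013], [0.092, -0.996, 0.0], [0.013, 0.001, -1.0]]
ft_force: [-0.3, -0.4, 0.8]
opening: 0.0478
grip_force: 0.0
```

```bash
python3 - <<'E'
from h import *
f=grab('scene'); u,v=w2px(f,[.665,.089,.15]).astype(int)
save('c9.png',crop(f,u-30,v-30,u+95,v+35,6))
psi=np.radians(14.3);R=np.array([[np.cos(psi),-np.sin(psi)],[np.sin(psi),np.cos(psi)]])
C=np.array([.5503,-.1122])-R@[-.014,.046];print('unit',C)
# rib front edge: cloud above cover
K=f['camera_matrix'];T=np.linalg.inv(f['camera_from_world']);d=f['depth'];v,u=np.mgrid[:384,:512]
P=np.stack([(u-K[0,2])/K[0,0]*d,(v-K[1,2])/K[1,1]*d,d],-1)@T[:3,:3].T+T[:3,3]
L=(P[...,:2]-C)@R; m=(d>0)&(abs(L[...,0])<.125)&(abs(L[...,1])<.03)&(P[...,2]>.03)&(P[...,2]<.1)
for a in np.arange(-.12,-.02,.006):
    k=m&(L[...,0]>a)&(L[...,0]<a+.006);print(round(a,3),k.sum(),P[...,2][k].mean().round(4),P[...,2][k].max().round(4))
for x in(-.1,-.09,-.08,-.07):print(x,w2px(f,[*(C+R@[x,0]),.0715]))
go(.5,-.18,.3,14.3)
E
```

```text
unit [ 0.57522817 -0.15331674]
-0.12 17 0.0466 0.0598
-0.114 17 0.0573 0.0639
-0.108 18 0.0593 0.0636
-0.102 16 0.0581 0.0626
-0.096 15 0.0591 0.0622
-0.09 16 0.0593 0.0632
-0.084 15 0.0585 0.0647
-0.078 22 0.0636 0.0728
-0.072 14 0.0674 0.0731
-0.066 14 0.0582 0.0615
-0.06 15 0.0584 0.0617
-0.054 14 0.0582 0.063
-0.048 14 0.058 0.0614
-0.042 16 0.0581 0.0625
-0.036 17 0.0593 0.0646
-0.03 13 0.059 0.0614
-0.024 15 0.0592 0.0632
-0.1 [312.26842019 180.11241135]
-0.09 [309.51573844 179.79143393]
-0.08 [306.77033893 179.47130566]
-0.07 [304.03219281 179.15202317]
t 21.5 pos [0.6682 0.0894 0.3191] yaw 5.26 q1,q6 [0.02 1.5 ] open 0.0476 grip 0.0 F [-0.1 -0.3 -0.4]
tilt [ 8.4e-03  2.0e-04 -1.0e+00] rows [-0.3846  0.5057  0.0353] turn -0.2009
```

View pics/c9.png

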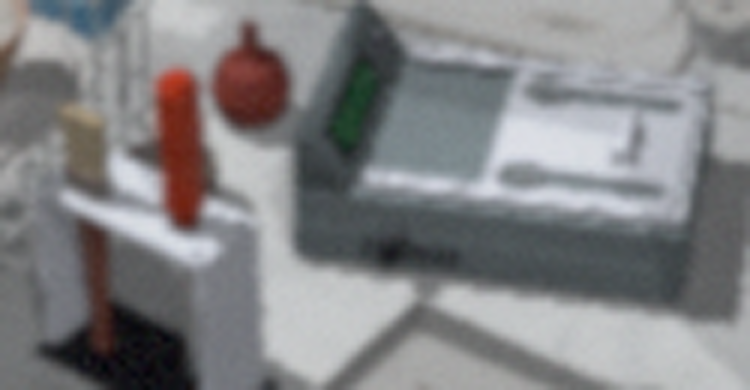

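The driver is back in its hole (crop 180,150). The rib's front face is at unit x of about -0.078 (crop 630,140). Now I shut the fingers and go in front of the rib.

Emit:
send_rows --steps "-0.06 0.07 0 0;-0.13 0.14 0 -0.1;-0.2 0.21 0 -0.2;-0.26 0.28 0 -0.2;-0.32 0.35 0 -0.2;-0.38 0.43 0 -0.2;-0.443 0.5 0.1 -0.2;-0.443 0.5 0.2 -0.2;-0.443 0.5 0.3 -0.2;-0.443 0.5 0.34 -0.2;-0.443 0.5 0.34 -0.2" --jaw 1 --squeeze 20

```text
clock: 22.6
tool_pos: [0.4636, -0.1775, 0.1372]
tcp_rot: [[0.969, 0.245, -0.011], [0.246, -0.969, 0.007], [-0.009, -0.009, -1.0]]
ft_force: [-0.2, 1.1, 0.7]
opening: 0.0009
grip_force: 0.0
```

```bash
python3 -c "
from h import *
go(.4705,-.18,.064,14.3)"
```

```text
t 22.6 pos [ 0.4636 -0.1775  0.1372] yaw 14.22 q1,q6 [-0.52  0.8 ] open 0.0009 grip 0.0 F [-0.2  1.1  0.7]
tilt [-0.0113  0.0065 -0.9999] rows [0.0135 0.0096 0.1462] turn -0.0019
```

Emit:
send_rows --steps "0 0 0 0;0 0 0 0;0 0 0 0"

```text
clock: 22.9
tool_pos: [0.4703, -0.1807, 0.1467]
tcp_rot: [[0.969, 0.247, 0.004], [0.247, -0.969, -0.002], [0.003, 0.003, -1.0]]
ft_force: [-0.1, 0.0, 0.7]
opening: 0.0003
grip_force: 0.0
```

```bash
python3 -c "
from h import *
go(.4705,-.18,.064,14.3)"
```

```text
t 22.9 pos [ 0.4703 -0.1807  0.1467] yaw 14.28 q1,q6 [-0.52  0.8 ] open 0.0003 grip 0.0 F [-0.1  0.   0.7]
tilt [ 0.0039 -0.0023 -1.    ] rows [ 1.000e-04 -1.700e-03  1.653e-01] turn -0.0005
```

Emit:
send_rows --steps "0 -0.001 0.05 0;0 -0.001 0.1 0;0 -0.001 0.13 0;0 -0.001 0.15 0;0 -0.001 0.158 0;0 -0.001 0.163 0;0 -0.001 0.163 0;0 -0.001 0.163 0"

```text
clock: 23.7
tool_pos: [0.4691, -0.1798, 0.0634]
tcp_rot: [[0.969, 0.246, 0.001], [0.246, -0.969, -0.001], [0.001, 0.001, -1.0]]
ft_force: [0.4, 0.7, -0.7]
opening: 0.0009
grip_force: 0.0
```

Emit:
send_rows --steps "0.015 0 0 0;0.03 0 0 0;0.045 0 0 0;0.06 0 0 0;0.075 0 0 0;0.09 0 0 0;0.105 0 0 0;0.12 0 0 0;0.135 0 0 0;0.15 0 0 0;0.165 0 0 0;0.17 0 0 0"

```text
clock: 24.9
tool_pos: [0.5516, -0.1583, 0.0624]
tcp_rot: [[0.969, 0.247, 0.0], [0.247, -0.969, 0.0], [0.0, -0.0, -1.0]]
ft_force: [-1.8, -2.1, 1.3]
opening: 0.0004
grip_force: 1.0
```

Emit:
send_rows --steps "0.004 0 0 0;0.008 0 0 0;0.012 0 0 0;0.012 0 0 0"

```text
clock: 25.3
tool_pos: [0.5568, -0.1568, 0.0624]
tcp_rot: [[0.969, 0.246, 0.0], [0.246, -0.969, 0.0], [0.0, -0.0, -1.0]]
ft_force: [0.3, -1.8, -0.3]
opening: 0.0006
grip_force: 0.4
```

Sliding with low force; I continue in small steps until the stop is felt.

Emit:
send_rows --steps "0.003 0 0 0;0.006 0 0 0;0.008 0 0 0;0.008 0 0 0"

```text
clock: 25.7
tool_pos: [0.5607, -0.1559, 0.0625]
tcp_rot: [[0.969, 0.246, 0.0], [0.246, -0.969, 0.0], [0.0, -0.0, -1.0]]
ft_force: [-1.4, -0.2, -0.1]
opening: 0.0002
grip_force: 0.7
```

Emit:
send_rows --steps "0.002 0 0 0;0.004 0 0 0;0.006 0 0 0;0.006 0 0 0"

```text
clock: 26.1
tool_pos: [0.5629, -0.1554, 0.0624]
tcp_rot: [[0.969, 0.246, -0.002], [0.246, -0.969, -0.0], [-0.001, -0.0, -1.0]]
ft_force: [-4.0, -1.7, 1.2]
opening: 0.0006
grip_force: 2.4
```

Emit:
send_rows --steps "0.003 0 0 0;0.006 0 0 0;0.006 0 0 0;0.006 0 0 0"

```text
clock: 26.5
tool_pos: [0.5631, -0.1553, 0.0623]
tcp_rot: [[0.969, 0.247, -0.007], [0.247, -0.969, -0.0], [-0.007, -0.001, -1.0]]
ft_force: [-14.4, -3.5, 8.7]
opening: 0.0003
grip_force: 7.9
```

The stop is felt (15 N, no more motion). I back off, lift clear and look.

Emit:
send_rows --steps "-0.02 0 0 0;-0.04 0 0 0;-0.04 0 -0.05 0;-0.04 0 -0.12 0;-0.04 0 -0.2 0;-0.04 0 -0.28 0;-0.04 0 -0.36 0;-0.04 0 -0.36 0;-0.04 0 -0.36 0;-0.04 0 -0.36 0"

```text
clock: 27.5
tool_pos: [0.5463, -0.1591, 0.2411]
tcp_rot: [[0.969, 0.246, -0.001], [0.246, -0.969, 0.001], [-0.001, -0.001, -1.0]]
ft_force: [-0.5, 1.0, 0.1]
opening: 0.0003
grip_force: 0.0
```

```bash
python3 - <<'E'
from h import *
f=grab('scene')
C=np.array([.5752,-.1533]);p=np.radians(14.3);R=np.array([[np.cos(p),-np.sin(p)],[np.sin(p),np.cos(p)]])
K=f['camera_matrix'];T=np.linalg.inv(f['camera_from_world']);d=f['depth'];v,u=np.mgrid[:384,:512]
P=np.stack([(u-K[0,2])/K[0,0]*d,(v-K[1,2])/K[1,1]*d,d],-1)@T[:3,:3].T+T[:3,3]
L=(P[...,:2]-C)@R;m=(d>0)&(abs(L[...,1])<.02)&(P[...,2]>.0675)&(P[...,2]<.08)&(abs(L[...,0])<.08)
print('rib x',np.percentile(L[m][:,0],[10,50,90]),m.sum())
q=(abs(P[...,0]-.665)<.03)&(abs(P[...,1]-.089)<.03)&(d>0);print('handle top',np.percentile(P[q][:,2],98))
go(.5,-.2,.3,14.3)
E
```

```text
rib x [-0.00235487  0.00064631  0.00378271] 13
handle top 0.2148539212296751
t 27.55 pos [ 0.5461 -0.159   0.2406] yaw 14.26 q1,q6 [-0.42  0.9 ] open 0.0005 grip 0.0 F [-0.1 -1.2  0.2]
tilt [-0.0025  0.0014 -1.    ] rows [-0.1097  0.0565 -0.1187] turn -0.001
```

```bash
python3 -c "
from bench import env
print(env.hand_in())"
```

```text
the job is handed in; nothing more can be done
None
```

I turned both fasteners in line with the screwdriver, pushed the cover about 72 mm back to its stop, put the screwdriver back in its hole and handed the job in at about 27.6 s; the interface returned no verdict, and I took no final look at the jar and dropper.

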